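# Tilt a trunnion drilling jig to 45 degrees and pin it

## Task

The table of the small tilting drill jig hangs slack in its trunnions, with a wooden block clamped on it. Swing the table over to its 45 degree notch on the robot's side, so that its ball lever and the block lean toward the robot, then push the locking pin's knob down fully home so that the pin locks the table there. Leave the things around it where they are.

Things in the scene. Friction and masses are not known exactly. Their poses are not given: they have to be found in the camera images.
- axis_mid (a point): The drill jig, fixed to the bench: steel base plate 116 x 178 x 12 mm, two grey cheeks. Point midway between the cheeks on the horizontal trunnion axis, 105 mm above the bench. Axes of the stand: z up, y along the trunnion axis toward the lever side, x away from the robot (turned by the jig's yaw, up to 0.25 rad).
- jig_table (a joint): Tilt of the table about the trunnion axis (rad): 0 level, lever upright; positive leans lever and block toward the robot (stand's -x); stops at 1.05 and -1.05. The light metal index plate that turns with it on the stand's -y side has three rim notches, locking at 0.785 (the wanted one), 0 and -0.785. Friction of 0.28 N m holds it wherever it is left; no spring.
- lever_ball (a point): Centre of the black ball, 32 mm in diameter, at the end of the flat steel lever (13 to 24 mm wide, 9 mm thick); 110 mm from the trunnion axis, 73 mm from axis_mid toward the stand's +y. At the wanted tilt it is 78 mm from the axis toward the robot and 183 mm above the bench. Nothing beside the ball: it may be pinched from above or pushed. Its frame turns with the table.
- lock_pin (a joint): Downward travel of the locking pin (m): 0 drawn out, 0.018 fully home with its nose 13 mm deep in a notch. 2.5 N of friction keeps it where it is left. Not over a notch, it stops on the rim at about 0.005. The round nose and flared notch draw the table in from up to about 0.08 rad off when pushed, which takes up to 15 N.
- pin_top (a point): Centre of the top face of the pin's black mushroom knob, 30 mm in diameter, 13 mm high, above a grey housing on top of the cheek on the stand's -y side, 71 mm from axis_mid. The top is 238 mm above the bench with the pin drawn out and 220 mm with it home; the pin moves straight down.
- tape_mid (a point): Roll of masking tape, 92 mm across, 25 mm high, lying flat in front of the jig; point at its centre, half-way up. A bystander, leave it alone.
- glue_mid (a point): White glue bottle, 107 mm tall, 39 x 48 mm, standing behind the jig; point on its axis, half-way up. A bystander, leave it alone.
- jar_mid (a point): Small glass jar with a screw lid, 60 mm across, 75 mm tall, standing behind the jig and the bottle; point at its centre. A bystander, leave it alone.

How it is judged (in metres and radians):
On the way:
1. the table is swung to the 45 degree notch with the pin still drawn out (value of joint jig_table between 0.585 and 0.985 rad and value of joint lock_pin below 0.008 m), for 0.1 s.
At the end, for the whole second after the job is handed in: The table stands at 45 degrees toward the robot within about 3.4 degrees (0.725 to 0.845 rad), the locking pin is home in that notch (down at least 14.5 of its 18 mm), and both are at rest (value of joint jig_table between 0.725 and 0.845 rad and value of joint lock_pin above 0.0145 m and velocity of joint jig_table between -0.05 and 0.05 rad/s and velocity of joint lock_pin between -0.05 and 0.05 m/s); the robot touches nothing.
It fails at once if a bystander (tape, glue bottle or jar) is moved by more than 25 mm (distance of any of tape_mid, glue_mid, jar_mid from where it was at the start of the episode above 0.025 m).
It also fails if it takes over 43 s, if anything falls off the work surface, if the arm or the gripper's body presses on something with over 40 N, if the wrist force passes 120 N, or if a joint passes its speed limit or range.

## Robot

A 7-joint arm with a two-finger parallel gripper is mounted at the origin on a cart in front of the work surface, level with it; the furniture and walls round the work are solid. World frame = base frame: x ahead of the robot, y to its left, z up, the work surface at z = 0. Lengths are in mm, angles in rad, forces in N, time in s.
With the tool pointing down it reaches from about 400 to 850 mm from the base axis. Payload 10.4 kg.
Tool frame: the origin (TCP) lies midway between the tips of the shut fingers; the grasp point (between the pads) lies 19 mm behind it; z points along the fingers, x is the direction in which the jaws open and shut, and the axes are right-handed (so a half turn about z gives the same grasp; the last joint's range is limited). The gripper opens to 87 mm and grips with 3 to 60 N. Pads are 19 mm wide; open, the fingers measure 117 mm over their backs; the gripper's body (75 mm by 190 mm) begins 51 mm behind the grasp point.
Start: joints at [1.253, 0.332, -0.065, 1.46, 0.022, 1.35, -0.088], TCP at [181.614, -598.054, 222.576] pointing down, gripper open.
Joint ranges: [-2.6, 2.6], [-0.5, 2.12], [-1.47, 1.34], [0.16, 2.42], [-1.27, 4.41], [0.06, 2.06], [-2.6, 2.6]. Speed limits (rad/s): [2.22, 2.22, 2.79, 2.79, 3.14, 3.14, 3.14].

## Interface

Orientations are given as a unit quaternion [x, y, z, w].
In Python, from station import bot gives the robot as it stands. Calls block until the motion is done:
- bot.move_ptp(position, orientation): joint-space move of the TCP to a pose.
- bot.move_straight(position, attitude=None, velocity=150): straight line of the TCP; attitude=None keeps the orientation; velocity is the mean speed in mm/s.
- bot.movej(angles): joint-space move.
- bot.let_go() and bot.close(): open the fingers fully, or close them until they stop; the grip force is fixed at half the most.
- bot.pause(seconds).
- bot.ik(position, orientation): joint angles nearest the present ones, or None.
- bot.sense(): the state.
- bot.capture(name): name is "scene" or "top"; returns (picture, depth): 480x640x3 uint8, red, green, blue; 480x640 float32, mm along the optical axis (not along the pixel's ray), 0 where there is no reading.
- bot.camera_info(name): a dict with "fx", "fy", "cx", "cy" (pixels), "view" (4x4, takes a point from world to camera coordinates). Camera axes: x right, y up, looking along -z (the intrinsics and any distortion apply to the point x, -y, -z); pixel columns grow to the right and rows downward; lengths in mm; the calibration is good to about 2 mm. A picture is of the moment at which its call begins. camera_info takes no time and is no camera call.
A pose or a line that the arm cannot do raises bot.PlanningError and nothing moves.
- bot.hand_in(): hands the job in, once; it reports no verdict.
The state is a dict: "clock": time; "qpos": joint angles; "joint_velocities": joint speeds; "joint_efforts": joint torques, N m; "tool_pos": TCP position; "ee_rot": TCP orientation; "ft_force": force on the tool from outside, world axes, zero at the start; "ft_torque": the same for the moment, N m; "opening": finger opening in mm.
Only numpy, scipy, OpenCV 4.12 (cv2) and the standard library are available. Lean on these libraries where they do the work, as an engineer would, in place of code of your own. Each camera call takes 0.05 s, during which the arm holds its last target. There are 200 camera calls.

## Working session

There is one attempt and no reset: what is moved stays moved. The work goes in short steps, each a Python script; the robot and the scene stay as the last script left them, time stands still between calls to the robot, and variables do not carry over. Pictures are saved under pics/ and viewed, about 8 in all and at most 12, crops included, and the job is handed in when it is done.

```bash
ls && mkdir -p pics
cat > h.py <<'E'
import numpy as np, cv2
from station import bot
def grab(name,tag):
    p,d=bot.capture(name); cv2.imwrite(f'pics/{tag}.png',p[:,:,::-1]); np.save(f'{tag}_d.npy',d)
    i=bot.camera_info(name); np.save(f'{tag}_i.npy',i,allow_pickle=True); return p,d,i
def cloud(d,i):
    v,u=np.mgrid[0:480,0:640]
    c=np.stack([(u-i['cx'])/i['fx']*d,-(v-i['cy'])/i['fy']*d,-d,np.ones_like(d)],-1)
    return (c@np.linalg.inv(np.array(i['view'])).T)[...,:3]
def load(tag):
    return cv2.imread(f'pics/{tag}.png')[:,:,::-1],np.load(f'{tag}_d.npy'),np.load(f'{tag}_i.npy',allow_pickle=True).item()
E
python3 - <<'E'
from h import *
for n in('scene','top'):
    p,d,i=grab(n,n+'0'); print(n,{k:(np.round(v,3).tolist()) if not isinstance(v,str) else v for k,v in i.items()}, (d>0).mean())
s=bot.sense(); print(s)
a,b=cv2.imread('pics/scene0.png'),cv2.imread('pics/top0.png')
E
```

```text
pics
scene {'fx': 469.07, 'fy': 469.07, 'cx': 315.047, 'cy': 242.442, 'view': [[0.687, -0.726, 0.011, -189.242], [0.553, 0.533, 0.641, -479.742], [-0.471, -0.434, 0.768, -655.069], [0.0, 0.0, 0.0, 1.0]]} 0.9960091145833333
top {'fx': 499.412, 'fy': 499.412, 'cx': 323.965, 'cy': 243.343, 'view': [[0.024, -1.0, 0.006, 160.725], [0.986, 0.025, 0.165, -523.402], [-0.166, 0.002, 0.986, -1028.502], [0.0, 0.0, 0.0, 1.0]]} 0.99595703125
{'clock': 0.1, 'qpos': array([ 1.25343059,  0.332823  , -0.06467691,  1.46083674,  0.02160813,
        1.34993371, -0.08853187]), 'joint_velocities': array([-6.35647426e-05, -1.50856413e-03, -1.21737525e-04, -1.41036094e-03,
       -7.40695085e-04, -2.14194568e-04,  7.81692043e-04]), 'joint_efforts': array([ 1.15397797e-03, -6.24546719e+01,  2.45661533e-02, -3.90720141e+01,
       -6.14500511e-02,  3.65325075e-02,  9.00165378e-05]), 'tool_pos': array([ 181.45081391, -597.71525344,  221.83434512]), 'ee_rot': array([ 8.03269398e-01, -5.95615521e-01, -5.45692725e-04, -3.58007798e-04]), 'ft_force': array([ 0.65676143, -0.47646249, -1.18093869]), 'ft_torque': array([-0.00430245, -0.02711073,  0.00687426]), 'opening': 87.17633459416574}
```

View pics/scene0.png

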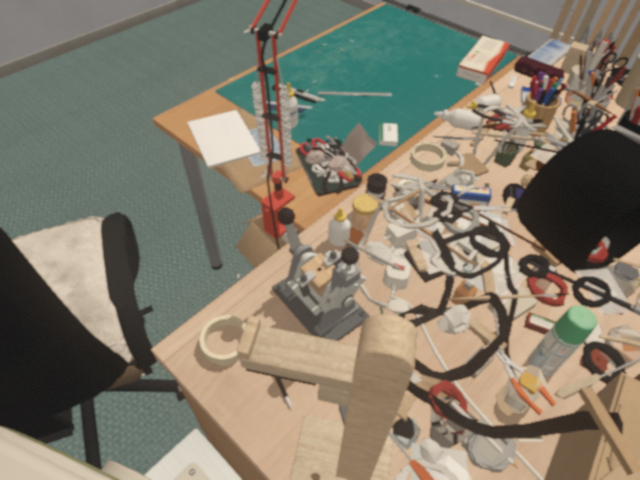

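View pics/top0.png

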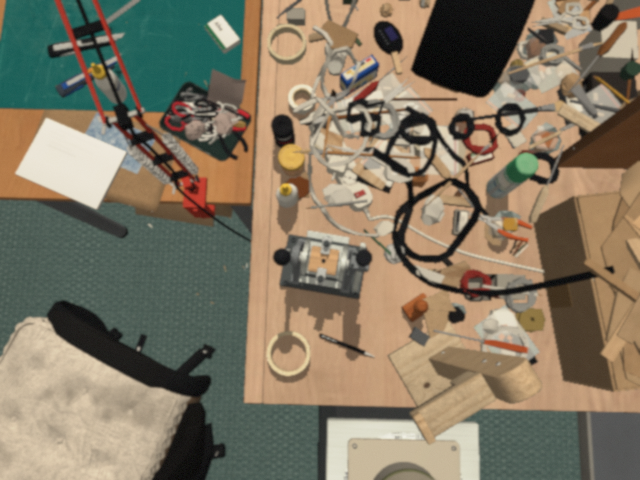

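The scene view shows the lever ball near (287,215), the pin knob near (349,256) and the tape at (222,340). In the top view the ball is at (282,257), the knob at (363,257), the tape at (289,354), the bottle at (288,195) and the jar at (291,158).

Run:
```python
from h import *
for t,c in(('scene0',(240,170,400,360)),('top0',(240,130,400,390))):
    p,d,i=load(t); P=cloud(d,i)
    x0,y0,x1,y1=c
    pts={'scene0':[(287,212),(349,254),(222,318),(340,214),(365,203)],'top0':[(282,257),(363,257),(288,337),(289,370),(288,190),(291,157),(322,260)]}[t]
    for u,v in pts: print(t,u,v,p[v,u],np.round(np.median(P[v-1:v+2,u-1:u+2].reshape(-1,3),0),1))
    # dark blobs fairly high
    hi=(P[...,2]>150)&(P[...,2]<260)&(p.max(2)<70); hi[:y0]=0;hi[y1:]=0;hi[:,:x0]=0;hi[:,x1:]=0
    n,l,s,ce=cv2.connectedComponentsWithStats(hi.astype(np.uint8))
    for k in range(1,n):
        if s[k,4]>8:
            q=P[l==k]; print('  blob',s[k],ce[k].round(1),q.mean(0).round(1),q.min(0).round(1),q.max(0).round(1))
a=cv2.resize(cv2.imread('pics/scene0.png')[190:350,190:400],None,fx=2.8,fy=2.8,interpolation=cv2.INTER_CUBIC)
b=cv2.resize(cv2.imread('pics/top0.png')[220:300,265:385],None,fx=5,fy=5,interpolation=cv2.INTER_CUBIC)
cv2.imwrite('pics/crop_s.png',a);cv2.imwrite('pics/crop_t.png',b)
```

```text
scene0 287 212 [67 58 53] [461.9 246.  226. ]
scene0 349 254 [69 61 56] [460.3 105.3 235.4]
scene0 222 318 [217 199 165] [309.3 279.   22.8]
scene0 340 214 [160 132  64] [622.  256.9  91.4]
scene0 365 203 [219 187 116] [699.  249.7  74.1]
  blob [279 209  14  15 168] [285.4 216.2] [457.2 245.4 220.6] [448.3 236.1 208.3] [468.7 260.6 229.5]
  blob [342 249  15  15 124] [348.  256.8] [456.2 103.4 234. ] [448.7  92.1 227.5] [470.4 114.7 237.8]
top0 282 257 [29 29 32] [461.9 247.1 230. ]
top0 363 257 [36 37 37] [464.1 105.3 237.5]
top0 288 337 [118  97  75] [319.2 246.2   1.5]
top0 289 370 [194 163 125] [249.8 241.6   1.8]
top0 288 190 [162 129  49] [622.8 251.4  89.5]
top0 291 157 [222 178  91] [699.  248.7  76. ]
top0 322 260 [105  83  62] [472.8 176.8 120.8]
  blob [274 250  16  16 197] [281.9 257. ] [462.5 247.6 224.7] [449.5 235.5 211.9] [476.  261.6 231. ]
  blob [355 250  16  18 203] [362.8 257.7] [463.1 105.5 236.4] [449.3  92.9 191.6] [477.2 117.7 241.7]
  blob [348 268   8   5  25] [351.  269.9] [448.7 122.2 171.6] [447.  114.6 150.1] [450.4 127.8 191.1]
```

View pics/crop_s.png

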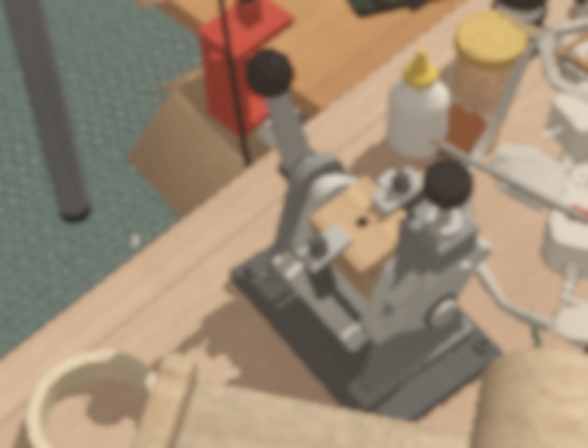

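View pics/crop_t.png

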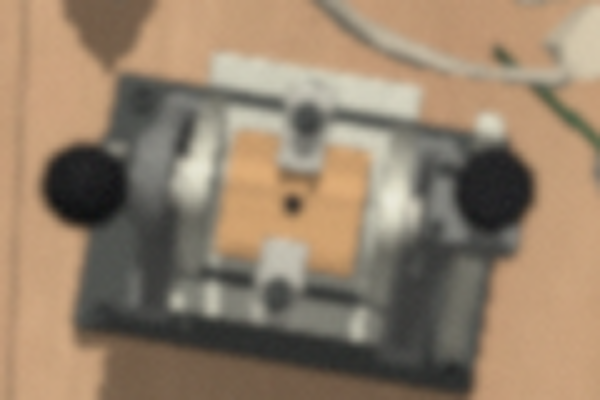

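The crops show the lever already leaning slightly toward the robot, the knob on the -y cheek, and the jig turned by about -0.15 rad. Next I'll fit the yaw, the ball and the clearances.

Run:
```python
from h import *
from scipy.optimize import least_squares
p,d,i=load('top0'); P=cloud(d,i); p2,d2,i2=load('scene0'); P2=cloud(d2,i2)
# base plate
box=(P[...,0]>370)&(P[...,0]<560)&(P[...,1]>70)&(P[...,1]<285)
m=box&(P[...,2]>7)&(P[...,2]<300)
n,l,s,c=cv2.connectedComponentsWithStats(m.astype(np.uint8)); k=1+s[1:,4].argmax()
Q=P[(l==k)&(P[...,2]<17)]; r=cv2.minAreaRect(Q[:,:2].astype(np.float32)); print('base',r,len(Q))
def ball(P,c):
    dd=np.linalg.norm(P-c,axis=2); return P[(dd<22)]
for nm,PP in(('top',P),('scene',P2)):
    c=np.array([461,247,214.])
    for _ in range(8):
        q=PP[(abs(np.linalg.norm(PP-c,axis=2)-16)<4)&(PP[...,2]>c[2])]
        c=least_squares(lambda x:np.linalg.norm(q-x,axis=1)-16,c,loss='soft_l1').x
    print('ball',nm,c.round(1),len(q))
    q=PP[(np.hypot(PP[...,0]-463,PP[...,1]-105)<20)&(PP[...,2]>231)]
    print('knob',nm,cv2.minEnclosingCircle(q[:,:2].astype(np.float32)),np.median(q,0).round(1),len(q))
# heights map in polar sectors
A=np.concatenate([P.reshape(-1,3),P2.reshape(-1,3)]); rr=np.hypot(A[:,0],A[:,1]); th=np.degrees(np.arctan2(A[:,1],A[:,0]))
for a in range(-90,60,10):
    print(a,[int(np.percentile(A[(rr>=R)&(rr<R+100)&(th>=a)&(th<a+10),2],99)) if ((rr>=R)&(rr<R+100)&(th>=a)&(th<a+10)).sum()>5 else None for R in range(100,800,100)])
# lever-side heights along jig
for y in range(90,270,10):
    print(y,[int(P[(abs(P[...,0]-x)<5)&(abs(P[...,1]-y)<5)][:,2].max(initial=-1)) for x in range(380,560,10)])
```

```text
base ((473.78411865234375, 175.11373901367188), (177.89028930664062, 117.20478057861328), 81.59354400634766) 921
ball top [464.4 250.5 213.2] 242
knob top ((464.11297607421875, 104.90958404541016), 14.623082160949707) [464.  105.3 237. ] 222
ball scene [464.3 251.6 211.6] 219
knob scene ((463.4790344238281, 105.40982818603516), 14.90796184539795) [462.1 104.5 235.3] 229
-90 [None, None, -771, -772, -772, -772, -439]
-80 [5, None, None, None, 2, None, None]
-70 [812, None, 6, 5, 6, None, None]
-60 [741, 5, 6, 228, 26, None, None]
-50 [17, 6, 87, 318, 275, 11, None]
-40 [17, None, 116, 318, 314, 312, 267]
-30 [16, 447, 119, 231, 304, 199, 301]
-20 [26, 453, 452, 117, 99, 172, 172]
-10 [28, 386, 71, 69, 76, 117, 122]
0 [400, 400, 24, 47, 52, 112, 123]
10 [15, 400, 9, 238, 143, 106, 113]
20 [15, 4, 1099, 128, 228, 99, 77]
30 [16, 4, 27, 26, 14, 4, 409]
40 [15, 4, 27, 25, 5, -775, -773]
50 [16, 4, 4, 4, -775, -773, -773]
90 [3, 2, 4, 12, 15, 15, 16, 236, 239, 237, -1, -1, -1, -1, -1, 3, 30, 23]
100 [4, 4, 6, 18, 20, 17, 153, 239, 241, 239, 238, 147, 145, 136, 14, 3, 5, 23]
110 [4, 3, 2, 1
[... 551 characters left out ...]
0 [5, 3, 4, 3, 120, 132, 135, 126, 126, 121, 126, 131, 142, 140, 135, 88, -1, 2]
190 [4, 4, 4, 2, 15, 128, 128, 126, 124, 121, 125, 125, 126, 90, 88, 89, 85, 2]
200 [5, 3, 3, 5, 16, 69, 69, 118, 120, 121, 123, 126, 127, 95, 92, 88, 86, 2]
210 [5, 5, 4, 5, 17, 67, 70, 116, 113, 123, 125, 121, 111, 103, 90, 88, 86, 2]
220 [2, 5, 3, 2, 11, 70, 71, 84, 108, 121, 126, 129, 123, 100, 65, 24, 13, 5]
230 [3, 5, 2, 4, 13, 24, 50, 92, 123, 128, 131, 129, 126, 108, 50, 24, 17, 3]
240 [4, 3, 3, 4, 5, 22, 46, 223, 229, 230, 221, 148, 120, 11, 13, 17, 18, 3]
250 [3, 4, 3, 3, 3, 18, 18, 225, 231, 230, 223, 140, 116, 12, 16, 19, 16, 2]
260 [5, 4, 3, 2, 5, 18, 18, 225, 230, 228, 222, -1, -1, 0, 13, 13, 9, 3]
```

Run:
```python
from h import *
for t in('top0','scene0'):
    p,d,i=load(t); P=cloud(d,i)
    m=(P[...,2]>150)&(np.hypot(P[...,0],P[...,1])<800)&(P[...,0]>0)
    n,l,s,c=cv2.connectedComponentsWithStats(m.astype(np.uint8))
    for k in range(1,n):
        if s[k,4]>40: q=P[l==k]; print(t,s[k],np.percentile(q,[2,50,98],axis=0).round().tolist())
p,d,i=load('scene0');P=cloud(d,i)
for u,v in[(250,340),(300,355),(350,375),(385,350),(385,400),(370,450),(320,450)]: print(u,v,P[v,u].round())
p,d,i=load('top0');P=cloud(d,i)
for u,v in[(400,365),(430,410),(480,385),(520,375),(530,355),(415,430)]: print(u,v,P[v,u].round())
y=-.1467
for name,ps in (('down',[464,250,300]),('end',[390,257,164]),('knob',[463,105,260])):
    for a in (np.arctan2(.989,.147),np.arctan2(-.989,-.147)):
        q=[np.cos(a/2),np.sin(a/2),0,0]; r=bot.ik(ps,q); print(name,np.round(q,3),None if r is None else np.round(r,2))
```

```text
top0 [ 113  105   78   69 1544] [[623.0, 441.0, 160.0], [645.0, 461.0, 312.0], [661.0, 487.0, 410.0]]
top0 [585 105  55  40 404] [[714.0, -357.0, 154.0], [716.0, -345.0, 244.0], [722.0, -343.0, 319.0]]
top0 [510 153  28  26 555] [[641.0, -234.0, 152.0], [661.0, -211.0, 171.0], [684.0, -192.0, 175.0]]
top0 [  521   161   119   231 12330] [[255.0, -369.0, 154.0], [439.0, -325.0, 229.0], [607.0, -234.0, 318.0]]
top0 [272 248  18  18 248] [[449.0, 236.0, 215.0], [462.0, 249.0, 224.0], [478.0, 264.0, 231.0]]
top0 [348 249  24  32 482] [[438.0, 92.0, 151.0], [458.0, 110.0, 195.0], [480.0, 127.0, 240.0]]
top0 [ 409  349  133   96 6142] [[204.0, -95.0, 177.0], [267.0, -51.0, 384.0], [308.0, 42.0, 454.0]]
top0 [151 454  41  26 766] [[80.0, 400.0, 153.0], [107.0, 410.0, 211.0], [111.0, 436.0, 280.0]]
scene0 [ 257   27   35  120 1606] [[623.0, 441.0, 157.0], [647.0, 461.0, 283.0], [662.0, 484.0, 408.0]]
scene0 [277 207  21  33 403] [[449.0, 236.0, 152.0], [464.0, 246.0, 215.0], [480.0, 259.0, 229.0]]
scene0 [   0  226   66  129 4717] [[15.0, 384.0, 153.0], [75.0, 398.0, 225.0], [107.0, 409.0, 3
[... 612 characters left out ...]
. -86. 451.]
385 400 [267. -98. 356.]
370 450 [268. -99. 191.]
320 450 [262. -23.  25.]
400 365 [268.   8.  26.]
430 410 [233.  23. 385.]
480 385 [268. -47. 384.]
520 375 [289. -76. 454.]
530 355 [ 297. -239.   91.]
415 430 [134. -27.   2.]
down [0.757 0.653 0.    0.   ] [ 0.35  0.21 -1.06  1.55  0.19  1.49  0.71]
down [ 0.653 -0.757  0.     0.   ] [-0.89  0.08  0.33  1.61 -0.02  1.46 -2.28]
end [0.757 0.653 0.    0.   ] [ 0.59  0.25 -1.38  1.89  0.26  1.21  0.55]
end [ 0.653 -0.757  0.     0.   ] [-1.01  0.02  0.33  1.96 -0.01  1.17 -2.39]
knob [0.757 0.653 0.    0.   ] [ 0.85  0.07 -1.19  1.74  0.06  1.38  1.08]
knob [ 0.653 -0.757  0.     0.   ] [ 0.86  0.07 -1.19  1.74  0.06  1.38 -2.07]
```

The wooden post and beam (x 200–308, y −100 to 40, up to z≈454) stand between the arm and the jig. I'll fit a quick kinematic model from IK samples to check that the arm clears them.

```bash
cat > kin.py <<'E'
import numpy as np
from scipy.spatial.transform import Rotation as R
def fk(q,p,full=False):
    S=p[11:18]; h,a,b,L,e1,e2,e3=p[:7]; o=p[7:11]
    T=R.from_euler('z',S[0]*q[0]+o[0]); x=np.array([0,0,h]); pts=[x]
    T=T*R.from_euler('y',q[1]+o[1])*R.from_euler('z',S[2]*q[2]); x=x+T.apply([e1,0,a]); pts.append(x)
    T=T*R.from_euler('y',q[3]+o[2])*R.from_euler('z',S[4]*q[4]); x=x+T.apply([e2,0,b]); pts.append(x)
    T=T*R.from_euler('y',q[5]+o[3])*R.from_euler('z',S[6]*q[6]); x=x+T.apply([e3,0,0])+T.apply([0,0,L]); pts.append(x)
    return (np.array(pts),T) if full else x
E
python3 - <<'E'
from h import *; from kin import *
from scipy.optimize import least_squares
import itertools
rng=np.random.default_rng(0); D=[]
while len(D)<60:
    ps=[rng.uniform(300,650),rng.uniform(-500,300),rng.uniform(150,450)]
    if not 400<np.hypot(*ps[:2])<800: continue
    q=(R.from_rotvec(rng.normal(0,.25,3))*R.from_quat([1,0,0,0])*R.from_euler('z',rng.uniform(0,6.28))).as_quat()
    r=bot.ik(ps,q)
    if r is not None: D.append((np.array(r),ps))
best=None
for s in itertools.product([-1,1],repeat=3):
    S=[s[0],1,s[1],1,s[2],1,1]
    f=lambda p:np.concatenate([fk(q,np.r_[p,S])-x for q,x in D])
    r=least_squares(f,[350,350,350,250,0,0,0,0,0,0,0])
    print(s,r.cost**.5)
    if best is None or r.cost<best[0]: best=(r.cost,np.r_[r.x,S])
print(best[1].round(2)); np.save('kin.npy',best[1])
E
```

```text
(-1, -1, -1) 64.01188689872983
(-1, -1, 1) 291.15218507730634
(-1, 1, -1) 64.01188689795302
(-1, 1, 1) 63.62223942365245
(1, -1, -1) 1920.0506586574984
(1, -1, 1) 1922.2481032559886
(1, 1, -1) 1920.0506607483671
(1, 1, 1) 1920.0506608062967
[ 2.5142e+02 -4.6404e+02 -4.8090e+02 -3.4993e+02  6.3400e+00  6.6200e+00
  1.4500e+00 -6.0000e-02  3.1400e+00  4.0000e-02 -6.0000e-02 -1.0000e+00
  1.0000e+00  1.0000e+00  1.0000e+00  1.0000e+00  1.0000e+00  1.0000e+00]
```

```bash
cat >> h.py <<'E'
from kin import fk
KP=np.load('kin.npy')
YS=np.array([.146,.989]);YS/=np.linalg.norm(YS);XS=np.array([YS[1],-YS[0]])
KN=np.array([464.,105.2]); AX=KN+71*YS; PV=AX+73*YS
def ballp(t): return np.r_[PV-110*np.sin(t)*XS,105+110*np.cos(t)]
a=np.arctan2(-YS[1],-YS[0]); QD=[np.cos(a/2),np.sin(a/2),0,0]
def path(q0,q1):
    o=[]
    for s in np.linspace(0,1,6): o.append(fk(np.array(q0)*(1-s)+np.array(q1)*s,KP,True)[0][1:].round().astype(int).tolist())
    return o
E
python3 - <<'E'
from h import *
s=bot.sense(); print(fk(s['qpos'],KP,True)[0].round())
bot.move_straight([181,-598,430],velocity=250)
b=ballp(.19); r=bot.ik([b[0],b[1],400],QD); s=bot.sense(); print(s['clock'],b, None if r is None else np.round(r,2))
if r is not None:
    for l in path(s['qpos'],r): print(l)
E
```

```text
[[   0.    0.  251.]
 [  36. -142.  692.]
 [ 182. -584.  571.]
 [ 184. -588.  221.]]
1.0833 [464.47817544 250.69003506 213.02046586] [-0.89  0.08  0.33  1.41 -0.02  1.66 -2.28]
[[38, -138, 693], [184, -589, 774], [185, -594, 424]]
[[78, -93, 699], [373, -466, 770], [371, -473, 420]]
[[89, -42, 705], [496, -292, 765], [494, -302, 415]]
[[75, -1, 709], [544, -96, 760], [546, -106, 410]]
[[48, 22, 713], [522, 92, 753], [526, 86, 403]]
[[18, 23, 715], [441, 250, 744], [445, 250, 394]]
```

Run:
```python
from h import *
b=ballp(.19); r=bot.ik([b[0],b[1],400],QD); bot.movej(r)
bot.move_straight([b[0],b[1],275],velocity=200)
s=bot.sense(); print(s['clock'],s['tool_pos'],s['qpos'].round(2),s['ft_force'])
grab('scene','s1')
a=cv2.resize(cv2.imread('pics/s1.png')[100:350,190:450],None,fx=2.3,fy=2.3,interpolation=cv2.INTER_CUBIC);cv2.imwrite('pics/s1c.png',a)
```

```text
4.9917 [464.99342962 250.82489827 276.22503579] [-0.88  0.08  0.32  1.65 -0.03  1.41 -2.27] [-0.33835885  1.30683586  0.73976633]
```

View pics/s1c.png

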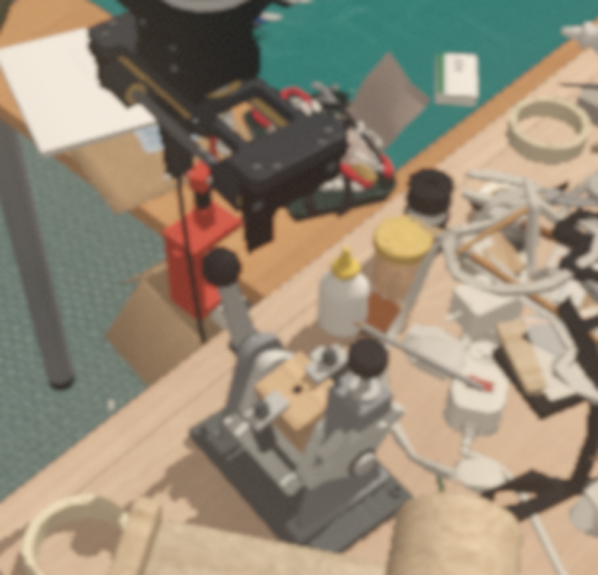

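The open fingers, at crop (178,160) and (260,225), straddle the ball at (222,267) along the trunnion axis. I'll descend, pinch and swing the table in small arc steps.

Run:
```python
from h import *
dz=np.array([0,0,19.])
b=ballp(.19); bot.move_straight(b-dz,velocity=100)
print('at',bot.sense()['ft_force'])
bot.close(); s=bot.sense(); print('closed',s['opening'],s['ft_force'],s['clock'])
for t in np.linspace(.19,.785,6)[1:]:
    bot.move_straight(ballp(t)-dz,velocity=70); s=bot.sense(); print(round(t,2),s['tool_pos'].round(1),(ballp(t)-dz).round(1),s['ft_force'].round(1),round(s['opening'],1))
    if np.linalg.norm(s['ft_force'])>40: break
print(s['clock']); grab('scene','s2')
a=cv2.resize(cv2.imread('pics/s2.png')[140:350,190:450],None,fx=2.3,fy=2.3,interpolation=cv2.INTER_CUBIC);cv2.imwrite('pics/s2c.png',a)
```

```text
at [-0.05821717  1.14424075  0.5281689 ]
closed 30.62154683977225 [ 0.81699051  2.14678427 -1.03871301] 6.975
0.31 [451.4 252.8 190.6] [451.9 252.5 190.8] [-0.9  2.8 -3.6] 30.2
0.43 [439.6 254.6 186. ] [439.9 254.3 186.1] [ 0.   3.5 -3.7] 29.5
0.55 [428.2 256.3 179.9] [428.4 256.  179.9] [ 1.   4.8 -2.1] 30.1
0.67 [417.6 257.9 172.4] [417.8 257.6 172.5] [ 2.1  4.8 -3.3] 30.5
0.78 [407.9 259.3 163.6] [408.1 259.  163.8] [ 2.3  5.3 -2.7] 30.3
8.6417
```

View pics/s2c.png

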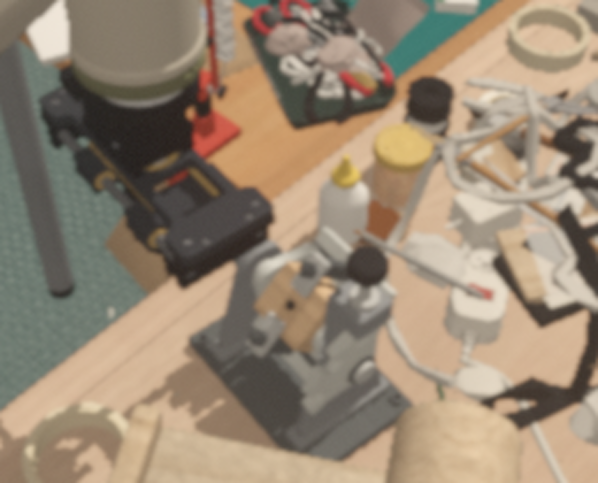

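The table has followed: the block leans toward the robot and the gripper still holds the ball. I'll release, rise, and measure the ball again.

Run:
```python
from h import *
from scipy.optimize import least_squares
bot.let_go(); p=bot.sense()['tool_pos']; bot.move_straight([p[0],p[1],330],velocity=200)
for n in('scene','top'):
    _,d,i=grab(n,n+'3'); P=cloud(d,i); c=ballp(.785)
    for _ in range(6):
        q=P[(abs(np.linalg.norm(P-c,axis=2)-16)<4)&(P[...,2]>c[2]-4)]
        if len(q)<20: break
        c=least_squares(lambda x:np.linalg.norm(q-x,axis=1)-16,c,loss='soft_l1').x
    v=c[:2]-PV; print(n,c.round(1),len(q),'tilt',np.arctan2(-v@XS,c[2]-105))
r=bot.ik([*KN,280],QD); s=bot.sense(); print(s['clock'],r)
if r is not None:
    for l in path(s['qpos'],r): print(l)
```

```text
scene [409.2 259.6 182. ] 255 tilt 0.7843441676953316
top [408.1 259.  182.8] 0 tilt 0.785
10.925 [-0.78314888 -0.05202673  0.45130555  1.76879955  0.02294429  1.41965807
 -2.0531913 ]
[[-15, -15, 715], [380, 257, 675], [383, 257, 325]]
[[-16, -16, 715], [395, 229, 665], [398, 229, 315]]
[[-18, -16, 715], [407, 200, 656], [411, 200, 306]]
[[-20, -17, 715], [418, 170, 646], [421, 170, 296]]
[[-22, -17, 715], [426, 140, 637], [429, 140, 287]]
[[-24, -17, 715], [432, 110, 627], [435, 109, 277]]
```

The ball puts the tilt at 0.784 rad, measured from the scene camera only because the gripper blocks the top view. Next I'll press the pin.

Run:
```python
from h import *
bot.close(); bot.move_ptp([*KN,280],QD); s=bot.sense(); print(s['clock'],s['tool_pos'].round(1),s['opening']); f0=s['ft_force']
bot.move_straight([*KN,243],velocity=100)
for z in list(range(239,214,-2)):
    bot.move_straight([*KN,z],velocity=30); s=bot.sense(); f=s['ft_force']-f0; print(z,s['tool_pos'].round(1),f.round(1))
    if f[2]>30: break
print(s['clock'])
```

```text
13.1667 [464.  105.4 280.1] 0.7308289604623329
239 [464.1 105.3 239.2] [-0.3 -0.8 -0.1]
237 [464.  105.2 237. ] [-0.6 -1.4  0.1]
235 [463.9 105.2 234.9] [-0.5 -1.   0.9]
233 [463.9 105.2 232.8] [-1.2 -2.1  0.8]
231 [463.9 105.2 230.8] [-1.3 -1.4  0.1]
229 [463.9 105.2 228.8] [-0.5 -1.  -0.2]
227 [463.9 105.2 226.8] [-0.6 -0.6  0.1]
225 [463.9 105.2 224.8] [-0.2 -1.  -1. ]
223 [463.9 105.2 222.8] [-0.6 -1.   0.2]
221 [463.9 105.2 220.8] [-0.8 -0.8  0.4]
219 [464.2 105.2 220.3] [-5.5 -2.2 14.1]
217 [464.5 105.3 220.1] [-12.8  -5.5  30.3]
16.7167
```

It stopped hard at z≈220.2, which matches the home height. I'll retreat and check.

Run:
```python
from h import *
from scipy.optimize import least_squares
bot.move_straight([*KN,330],velocity=150); bot.move_straight([KN[0]-40,KN[1]-170,400],velocity=250)
for n in('scene','top'):
    _,d,i=grab(n,n+'4'); P=cloud(d,i); c=ballp(.785)
    for _ in range(6):
        q=P[(abs(np.linalg.norm(P-c,axis=2)-16)<4)&(P[...,2]>c[2]-4)]
        if len(q)<20: break
        c=least_squares(lambda x:np.linalg.norm(q-x,axis=1)-16,c,loss='soft_l1').x
    v=c[:2]-PV; print(n,c.round(1),len(q),'tilt',np.arctan2(-v@XS,c[2]-105))
    k=P[np.hypot(P[...,0]-KN[0],P[...,1]-KN[1])<9]; print('knob z',np.percentile(k[:,2],[10,50,90]).round(1),len(k))
    p0,d0,_=load(n+'0'); P0=cloud(d0,i)
    for nm,(x,y,h) in {'bottle':(622,253,60),'jar':(699,249,60),'tape':(285,244,15)}.items():
        f=lambda Q:np.median(Q[(np.hypot(Q[...,0]-x,Q[...,1]-y)<60)&(Q[...,2]>h)&(Q[...,2]<140)],0).round(1)
        print(nm,f(P0),f(P))
print(bot.sense()['clock'],bot.sense()['ft_force'])
a=cv2.resize(cv2.imread('pics/scene4.png')[140:350,190:450],None,fx=2.3,fy=2.3,interpolation=cv2.INTER_CUBIC);cv2.imwrite('pics/s4c.png',a)
```

```text
scene [408.1 259.  182.8] 0 tilt 0.785
knob z [ 8.9 10.4 12.3] 8
bottle [621.8 253.4  71.2] [nan nan nan]
jar [700.4 241.8  73.9] [nan nan nan]
tape [271.8 257.1  22.9] [nan nan nan]
top [409.2 258.6 183.6] 237 tilt 0.7726899728756946
knob z [218.4 220.3 221.9] 81
bottle [622.6 254.8  72.6] [622.7 254.7  73. ]
jar [701.6 243.7  75.8] [701.8 243.9  75.8]
tape [285.4 246.   25.1] [285.5 246.3  25.2]
18.6167 [-0.21196166  0.05395809 -0.35453095]
  return _methods._mean(a, axis=axis, dtype=dtype,
  ret = um.true_divide(
```

View pics/s4c.png

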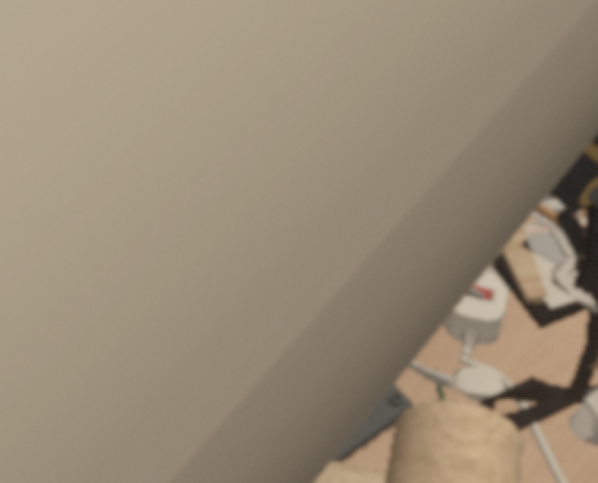

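The arm blocks the scene camera, but the top view gives what I need. Knob top is at 220.3 mm (home), tilt is about 0.773, the bystanders haven't moved, and the arm is clear with no contact force.

```bash
python3 -c "
from station import bot
print(bot.hand_in(), bot.sense()['clock'])"
```

```text
the job is handed in; nothing more can be done
the job is handed in; nothing more can be done
```

The table is at the 45 degree notch on the robot's side with the locking pin pushed home, and I handed the job in after 18.6 s of the 43 s. `hand_in()` gives no verdict.

I pinched the lever ball from above, swung the table along its arc from about 0.19 to 0.785 rad, and let go. Then I pressed the knob down with the shut fingers.

| Check | Result | Wanted |
|---|---|---|
| Tilt before pressing the pin (scene camera) | 0.784 rad | 0.585–0.985 |
| Tilt at the end (top camera) | 0.773 rad | 0.725–0.845 |
| Knob top at the end (top camera) | 220.3 mm | 220 mm when home |
| Highest force read while pressing | about 30 N vertical (33 N in all) at z = 220.1 mm | wrist force below 120 N |
| Bystanders, before against after (top camera) | about 0.3 mm or less | below 25 mm |

**Checks that failed or disagreed:**
- In the last look the arm blocked the scene camera, so its ball, knob and bystander readings were empty. The end state rests on the top camera alone, plus the hard stop felt when pressing.
- The gripper blocked the top view when I measured the tilt before pressing, so that figure rests on the scene camera alone.
- While the pin was moving I read only about 0–1 N, less than the stated 2.5 N of friction. The end stop and the measured knob height still show it home.

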